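Put the shop radio on the green station

TASK

Start the shop's music: press the radio's red standby button fully down and let it go, then lay a fingertip on the knurled station dial and turn it clockwise, click by click, until its white pointer has clicked home at the green dot, without running past it. Only touch, do not pick anything up: leave the radio standing where it is, the volume knob as it is set and everything else undisturbed.

Things in the scene. Friction and masses are not known exactly. Their poses are not given: they have to be found in the camera images.
- radio: the shop's table radio, loose on the counter on four rubber feet, about 3.6 kg: walnut-coloured case 170 (x) x 300 (y) x 105 mm high with a black top panel at 105 mm. Origin: centre of its underside, on the counter; x runs from its grille front to its back, y to its left as seen from the front, z up. On its top (own x, y, mm): station dial at (0, 35), standby button at (-35, -98), volume knob at (38, -98)
- dial_top (a point): centre of the flat top of the station dial, 9 mm above the radio's top panel (114 mm above the counter). The dial is a low dark-grey disc that turns about the vertical: flat top 62 mm across, then a knurled 45-degree bevel down to 76 mm across, so it cannot be gripped and is turned by friction of a fingertip on its flat top. It does not give way downwards. The point's axes are the radio's
- dial (a joint): angle of the dial in rad, growing clockwise seen from above. Clicks into rest every pi/4, one at each of the five dots round its far side: 0, 0.785, 1.571, 2.356 (green), 3.142; end stops just beyond. Starts at 0, 0.785 or 1.571. Between clicks it springs to the nearer rest. Leaving a click takes up to 0.06 N m (2.7 N at 22 mm from the centre); a fingertip pressing with 8 N carries it round with some slip
- dial_pointer (a point): outer end of the white pointer line (30 x 5.5 mm) on the dial's top, 29 mm from the dial's centre; it turns with the dial
- green_dot (a point): centre of the green dot, 13 mm across, on the radio's top panel, 52 mm from the dial's centre; the other four dots are white and 9 mm across. With the pointer aimed at it the dial reads 2.356
- standby (a joint): travel of the red standby button in m: 0 up, 0.005 fully down; it springs back. Starts to move at about 1.5 N, fully down at 4.5 N
- standby_top (a point): centre of the top face of the red standby button, 22 mm across, standing 8 mm above the radio's top panel when up; moves with the button straight down
- volume (a joint): angle in rad of the volume knob, a free-turning aluminium cylinder 32 mm across and 19 mm high on the radio's top; 0 at the start, to be left alone
- security_tag: beige plastic garment tag lying on the radio's top panel left of the dial: disc 42 mm across, 17 mm high, with a tail (towards its -x) to 45 mm from its centre. Origin: underside of the disc's centre
- pen_cup: blue cup with pens beside the radio, 76 mm across, 140 mm high with the pens. Origin: centre of its underside
- stapler: blue stapler lying in front of the radio, 150 x 36 x 62 mm, long axis x. Origin: centre of its underside
- receipt_roll: white till roll standing on end beside the radio, 56 mm across, 57 mm high. Origin: centre of its underside
- sanitiser: green bottle with a white cap, 58 mm across, 130 mm high. Origin: centre of its underside
- card_terminal: dark card terminal, 165 x 78 x 48 mm, long axis x. Origin: centre of its underside
- tape_dispenser: black tape dispenser, 145 x 60 x 84 mm, long axis x. Origin: centre of its underside

How it is judged:
By the outcome, as a careful person would: the job done as asked, in the order asked, and still so for the second after the job is handed in, with the robot touching nothing.
It also fails if it takes over 64 s, if anything falls off the work surface, if the arm or the gripper's body presses on something with over 40 N, if the wrist force passes 120 N, or if a joint passes its speed limit or range.

ROBOT

A 7-joint arm with a two-finger parallel gripper is mounted at the origin on the work surface. World frame = base frame: x ahead of the robot, y to its left, z up, the work surface at z = 0. Lengths are in mm, angles in rad, forces in N, time in s.
With the tool pointing down it reaches from about 400 to 900 mm from the base axis. Payload 5.6 kg.
Tool frame: the origin (TCP) lies midway between the tips of the shut fingers; the grasp point (between the pads) lies 19 mm behind it; z points along the fingers, y is the line along which they close (so a half turn about z gives the same grasp; the last joint's range is limited). The gripper opens to 92 mm and grips with 3 to 60 N. Pads are 20 mm wide; open, the fingers measure 128 mm over their backs; the gripper's body (75 mm by 189 mm) begins 69 mm behind the grasp point.
Start: joints at [1.254, 0.468, -0.012, 1.603, 0.006, 1.071, -0.056], TCP at [175.711, -625.808, 177.892] pointing down, gripper open.
Joint ranges: [-2.53, 2.53], [-0.31, 2.02], [-1.57, 1.55], [0.28, 2.44], [-1.29, 4.43], [0.15, 1.84], [-2.92, 2.92]. Speed limits (rad/s): [2.57, 2.57, 3.14, 3.14, 3.14, 3.14, 3.14].

INTERFACE

Orientations are given as a rotation vector (axis times angle).
In Python, from cell import robot, grip, kin, viewer gives the robot as it stands. Calls block until the motion is done:
- robot.movep(position, orientation): joint-space move of the TCP to a pose.
- robot.servo_line(position, feed=150, rotation=None): straight line of the TCP; rotation=None keeps the orientation; feed is the mean speed in mm/s.
- robot.goto_joints(angles): joint-space move.
- grip(opening, newtons=None): opening from 0.0 (shut) to 1.0 (fully open); newtons is the grip in N (None keeps the last); returns when the fingers have stopped.
- robot.hold(seconds).
- kin.ik(position, orientation): joint angles nearest the present ones, or None.
- robot.observe(): the state.
- viewer.read_camera(name): name is "side" or "top" or "wrist"; returns the picture (384x512x3 uint8, red, green, blue); there is no depth.
- viewer.camera_info(name): a dict with "camera_matrix" (3x3 intrinsics, pixels), "k1" (the pictures are not rectified: a ray, as slopes to the right and down, at radius r is drawn at 1 + k1 r^2 times it, then the intrinsics apply), "R" (3x3) and "t" (3): a world point X has camera coordinates R X + t. Camera axes: x right, y down, z forward; pixel columns grow to the right and rows downward; lengths in mm; the calibration is good to about 2 mm. A picture is of the moment at which its call begins: read the wrist's pose just before it. camera_info takes no time and is no camera call; for the wrist camera it gives the pose at the moment of the call.
A pose or a line that the arm cannot do raises robot.IKError and nothing moves.
- robot.job_done(): hands the job in; it is judged then, once.
Trained networks look in the newest picture that a camera, given by its name, has taken for a name from the list of things; names that differ only in an ending like _2 or _b are one class to them, and where a whole thing is asked for, a point or a joint stands for the part that bears it (a point fixed in the world has none). Each returns a list of dicts, best first, with "confidence" (0 to 1); they miss things now and then, are a little off and sometimes report something else, mostly with a low value. They report only what shows in the picture. A call takes as long as a camera call.
- viewer.silhouettes(name, camera): "mask" (384x512 bool, what is visible of it).
- viewer.pinpoint(name, camera): "at" ([x, y, z] in mm, in the coordinates of the camera as it stood for that picture, good to about 4 mm: a listed point, or the origin of a listed thing).
The state is a dict: "t": time; "joints": joint angles; "joint_velocities": joint speeds; "joint_torque": joint torques, N m; "tcp_pos": TCP position; "tcp_rot": TCP orientation; "contact_force": force on the tool from outside, world axes, zero at the start; "wrist_torque": the same for the moment, N m; "grip_width": opening from 0.0 (shut) to 1.0 (fully open); "grip_force": force on a finger pad.
Only numpy, scipy, OpenCV 4.12 (cv2) and the standard library are available. Lean on these libraries where they do the work, as an engineer would, in place of code of your own. Each camera call takes 0.05 s, during which the arm holds its last target. There are 200 camera calls.

## Working session

There is one attempt and no reset: what is moved stays moved. The work goes in short steps, each a Python script; the robot and the scene stay as the last script left them, time stands still between calls to the robot, and variables do not carry over. Pictures are saved under pics/ and viewed, at most 10 in all, crops included, and the job is handed in when it is done.

```bash
ls; mkdir -p pics
cat > h.py <<'E'
import numpy as np, cv2
from cell import robot, grip, kin, viewer
def pin(name, cam):
    r=viewer.pinpoint(name,cam); out=[]
    i=INFO[cam]; R=np.array(i["R"]);t=np.array(i["t"])
    for d in r[:2]:
        out.append((np.round(R.T@(np.array(d["at"])-t),1).tolist(), round(d["confidence"],2)))
    return out
INFO={}
def snap(cam):
    INFO[cam]=viewer.camera_info(cam)
    return viewer.read_camera(cam)
def save(im,f): cv2.imwrite("pics/"+f, im[:,:,::-1])
E
python3 - <<'E'
from h import *
a=snap("side"); b=snap("top")
save(np.hstack([a[:, :],b])[:, :],"a.png"); im=cv2.imread("pics/a.png"); cv2.imwrite("pics/a.png",np.vstack([im[:,:512],im[:,512:]])[:, :])
im=cv2.imread("pics/a.png"); cv2.imwrite("pics/a.png",cv2.resize(im,None,fx=.78,fy=.78))
for n in ["radio","dial_top","dial_pointer","green_dot","standby_top","security_tag","pen_cup","sanitiser","receipt_roll","stapler","card_terminal","tape_dispenser"]:
    print(n,*[ (c,pin(n,c)) for c in("side","top")])
s=robot.observe(); print(s["t"],s["tcp_pos"],s["tcp_rot"],s["contact_force"],s["grip_width"])
E
```

```text
pics
radio ('side', [([565.4, -92.5, -1.1], 0.72)]) ('top', [([565.8, -97.2, 1.6], 0.56)])
dial_top ('side', [([569.0, -55.4, 114.0], 0.56)]) ('top', [([572.2, -60.1, 111.5], 0.74)])
dial_pointer ('side', [([597.9, -62.2, 115.3], 0.91)]) ('top', [])
green_dot ('side', [([601.1, -104.2, 105.1], 0.61)]) ('top', [([601.1, -97.0, 105.1], 0.81)])
standby_top ('side', [([516.9, -185.3, 112.2], 0.49)]) ('top', [([515.5, -187.6, 111.3], 0.43)])
security_tag ('side', [([568.8, -59.7, 113.1], 0.74), ([532.3, 500.2, -0.9], 0.74)]) ('top', [([563.2, 34.4, 103.4], 0.48)])
pen_cup ('side', [([595.0, 133.9, 8.0], 0.79)]) ('top', [([595.7, 125.3, 3.1], 0.84)])
sanitiser ('side', [([649.4, -441.7, -2.7], 0.68), ([560.3, 36.0, 104.0], 0.43)]) ('top', [([650.6, -441.9, -3.2], 0.84)])
receipt_roll ('side', [([532.5, -282.5, -2.0], 0.89), ([428.4, -464.2, -1.9], 0.58)]) ('top', [([532.5, -283.2, 3.1], 0.79)])
stapler ('side', [([425.5, -465.6, -1.2], 0.33)]) ('top', [])
card_terminal ('side', []) ('top', [([433.1, -464.6, 0.5], 0.76)])
tape_dispenser ('side', [([428.0, -468.4, -4.2], 0.64), ([530.6, 501.1, -3.4], 0.59)]) ('top', [([533.5, 503.1, -3.5], 0.82), ([571.6, -99.5, -0.6], 0.62)])
1.3 [ 175.69500053 -625.82517823  177.88860136] [ 3.11218550e+00  4.28564692e-01 -6.35774752e-05] [0.73158683 0.73538141 0.37121556] 1.0042240344751148
```

View pics/a.png

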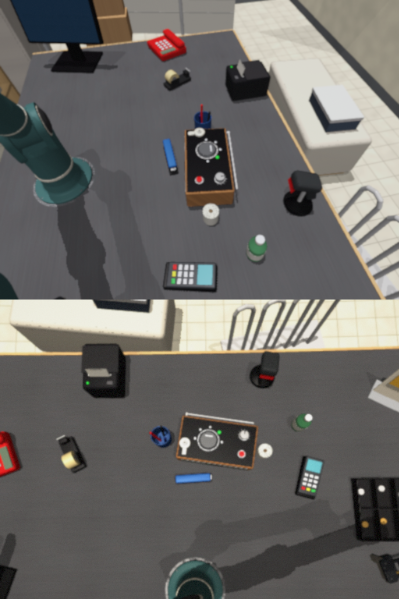

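```bash
cat >> h.py <<'E'
from scipy.spatial.transform import Rotation as Ro
def down(deg): return (Ro.from_euler("z",deg,degrees=True)*Ro.from_rotvec([np.pi,0,0])).as_rotvec()
E
python3 - <<'E'
from h import *
s=robot.observe()
grip(0.0)
print(viewer.camera_info("wrist")["R"],viewer.camera_info("wrist")["t"])
for y in (-100,-50,0,50,100):
    j=kin.ik([570,-58,130],down(y)); print(y,None if j is None else np.round(j,2))
robot.servo_line([s["tcp_pos"][0],s["tcp_pos"][1],330],feed=200)
robot.movep([520,-120,330],down(0))
im=snap("wrist"); save(im,"w1.png")
for n in ["radio","dial_top","dial_pointer","green_dot","standby_top","security_tag"]: print(n,pin(n,"wrist"))
s=robot.observe();print(s["t"],s["tcp_pos"],s["grip_width"])
E
```

```text
[[ 2.70472162e-01 -9.62727720e-01  3.82954281e-04]
 [-9.32038814e-01 -2.61750636e-01  2.50579835e-01]
 [-2.41139915e-01 -6.81317982e-02 -9.68095863e-01]] [-651.24568189  -29.17242617  389.19000673]
-100 [ 0.92  0.85 -1.32  1.79  0.87  1.25  2.31]
-50 [ 0.21  0.41 -0.21  1.83  0.1   0.92 -2.49]
0 [ 0.35  0.43 -0.38  1.82  0.2   0.93 -1.7 ]
50 [ 0.46  0.46 -0.53  1.81  0.28  0.95 -0.89]
100 [ 0.55  0.49 -0.66  1.81  0.35  0.97 -0.08]
radio [([563.2, -94.1, -5.4], 0.95)]
dial_top [([568.3, -58.8, 112.0], 0.83)]
dial_pointer [([594.8, -67.0, 115.3], 0.63), ([564.5, -93.8, -0.2], 0.59)]
green_dot [([604.9, -105.6, 105.6], 0.76), ([429.8, 0.2, -1.9], 0.37)]
standby_top [([511.1, -183.8, 112.1], 0.57)]
security_tag [([559.8, 26.6, 107.6], 0.58)]
6.1 [ 519.97001137 -120.23535848  329.97909408] 0.0012893138597066295
```

View pics/w1.png

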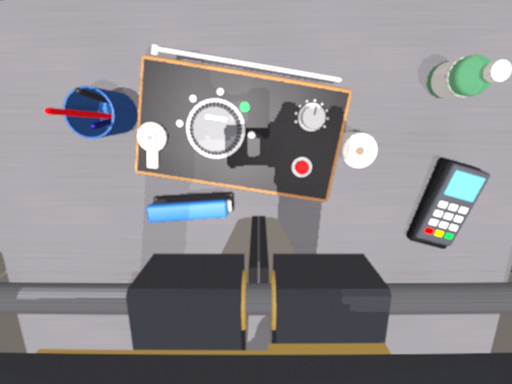

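Run:
```python
from h import *
robot.movep([500,-75,230],down(0))
im=snap("wrist"); 
for n in ["dial_top","dial_pointer","green_dot","standby_top"]: print(n,pin(n,"wrist"))
i=INFO["wrist"];K=np.array(i["camera_matrix"]);R=np.array(i["R"]);t=np.array(i["t"])
def px(P):
    c=R@np.array(P)+t; u=c[:2]/c[2]; u=u*(1+i["k1"]*(u@u)); return K[:2,:2]@u+K[:2,2]
c=px([569,-58.5,114]).astype(int); print(c, px([514,-185,113]))
y0=max(c[1]-75,0); x0=max(c[0]-100,0)
save(np.kron(im[y0:y0+150,x0:x0+200],np.ones((4,4,1),np.uint8)),"w2.png"); print(x0,y0)
cv2.imwrite("w2full.png",im[:,:,::-1])
s=robot.observe();print(s["t"],s["tcp_pos"])
```

```text
dial_top [([569.2, -59.5, 112.6], 0.63), ([561.4, 27.6, 104.2], 0.61)]
dial_pointer [([593.7, -68.7, 113.5], 0.84)]
green_dot [([605.6, -104.9, 103.0], 0.72)]
standby_top [([508.3, -185.2, 110.9], 0.86), ([426.3, 0.4, -2.0], 0.62)]
[240 115] [354.64108088 166.55463218]
140 40
6.875 [501.31811564 -75.84831482 231.46006647]
```

View pics/w2.png

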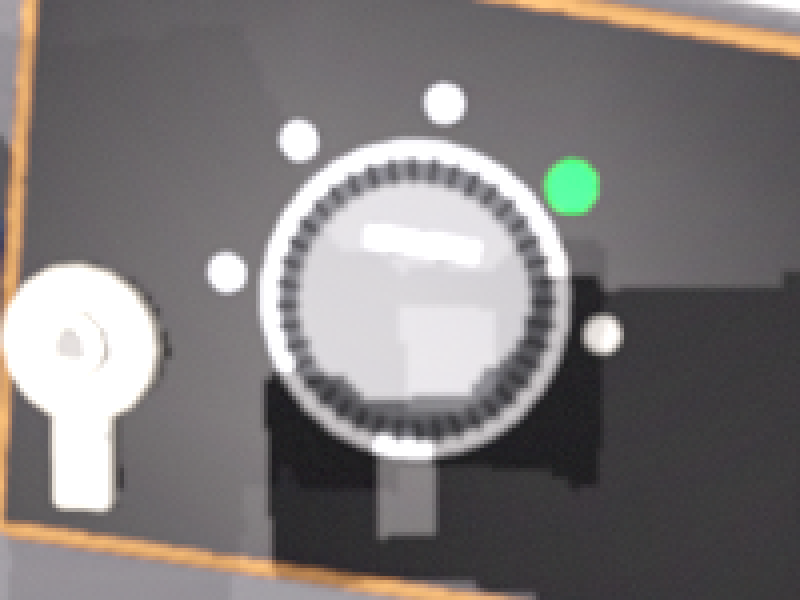

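The bar at crop (420,244) lies tangentially, not radially, so it may be a lamp's reflection. I'll look again from another side.

```bash
cat >> h.py <<'E'
def px(P,cam="wrist"):
    i=INFO[cam];K=np.array(i["camera_matrix"])
    c=np.array(i["R"])@np.array(P)+np.array(i["t"]); u=c[:2]/c[2]; u=u*(1+i["k1"]*(u@u)); return K[:2,:2]@u+K[:2,2]
def rectify(im,cam,c,half=70,z=114,n=400):
    "metric top view of plane z: up = +x world, left = +y world"
    g=np.linspace(-half,half,n); mp=np.zeros((n,n,2),np.float32)
    for a in range(n):
        for b in range(n): mp[a,b]=px([c[0]-g[a],c[1]-g[b],z],cam)
    return cv2.remap(im,mp[...,0],mp[...,1],cv2.INTER_CUBIC)
E
python3 - <<'E'
from h import *
C=[569,-59]; out=[]
for p,y in (([569,-140,240],-80+180),([640,-20,240],160)):
    q=kin.ik(p,down(y))
    if q is None: print("no",p,y); continue
    robot.movep(p,down(y)); im=snap("wrist"); print(np.round(px([569,-59,114])),[pin(n,"wrist") for n in("dial_top","dial_pointer","green_dot")]); out.append(rectify(im,"wrist",C))
for cam in ("side","top"):
    out.append(rectify(snap(cam),cam,C))
while len(out)<4: out.append(out[0]*0)
save(cv2.resize(np.vstack([np.hstack(out[:2]),np.hstack(out[2:])]),(600,600)),"m.png")
s=robot.observe();print(s["t"],s["tcp_pos"],np.round(s["joints"],2))
E
```

```text
[272. 104.] [[([571.3, -60.1, 115.8], 0.96)], [([597.0, -67.2, 113.2], 0.75)], [([604.0, -104.6, 106.3], 0.66)]]
[205. 130.] [[([566.9, -59.3, 114.5], 0.94)], [([596.6, -66.7, 112.3], 0.8), ([567.6, -61.7, 115.1], 0.4)], [([592.0, 126.8, 1.1], 0.67), ([604.0, -104.8, 105.7], 0.55)]]
9.6 [639.85073661 -21.28910448 240.22367963] [ 0.61  0.59 -0.95  1.52  0.49  1.29  0.83]
```

View pics/m.png

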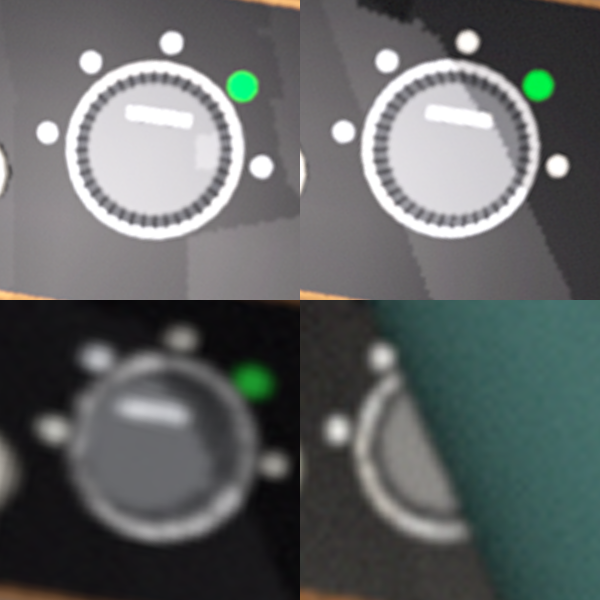

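The white bar is painted on the dial: it stays put in all views. It sits 15 mm from the centre on the side of the third dot, about 9° clockwise of +x in the crop, so the dial reads 1.571 and needs one 45° click clockwise to green. Dial centre is about (569.5,-60). Next I press standby.

Run:
```python
from h import *
B=[513.5,-185.5]
robot.servo_line([B[0],B[1],200],feed=200,rotation=down(90))
robot.servo_line([B[0],B[1],118],feed=80); robot.hold(.3)
s=robot.observe(); f0=s["contact_force"][2]; print(s["t"],s["tcp_pos"],f0)
z=116
while z>104:
    robot.servo_line([B[0],B[1],z],feed=20); robot.hold(.05); s=robot.observe(); f=s["contact_force"][2]-f0
    print(z,round(s["tcp_pos"][2],2),round(f,2))
    if f>7.5: break
    z-=1
robot.hold(.3); print(robot.observe()["tcp_pos"],robot.observe()["contact_force"]); snap("side"); print(pin("standby_top","side"))
robot.servo_line([B[0],B[1],180],feed=80); print(robot.observe()["t"])
```

```text
12.45 [ 513.62864556 -185.62487223  118.27550667] 0.18732544281362043
116 115.91 -0.85
115 114.96 0.02
114 113.96 0.1
113 112.96 -0.42
112 111.95 0.51
111 110.98 -0.0
110 109.97 -0.01
109 108.97 -0.06
108 107.96 -0.15
107 106.96 -0.42
106 105.96 0.3
105 104.95 -0.02
[ 513.5251215  -185.50198264  105.00292092] [0.05709309 0.47058889 0.12374452]
[]
17.5417
```

Run:
```python
from h import *
robot.servo_line([513.5,-185.5,120],feed=100)
im=snap("side"); c=px([513.5,-185.5,113],"side").astype(int); t=px([513.5,-185.5,120],"side"); print(c,t)
a=cv2.resize(im[c[1]-45:c[1]+45,c[0]-45:c[0]+45],(400,400),interpolation=cv2.INTER_CUBIC)
w=snap("wrist"); print(px([513.5,-185.5,113]),px([513.5,-185.5,120]),robot.observe()["grip_width"])
save(np.hstack([a,cv2.resize(w,(400,400))]),"p.png")
```

```text
[254 229] [254.10680259 228.09561504]
[258.00534546 207.030199  ] [258.00361715 209.92841205] 0.002076467175531864
```

View pics/p.png

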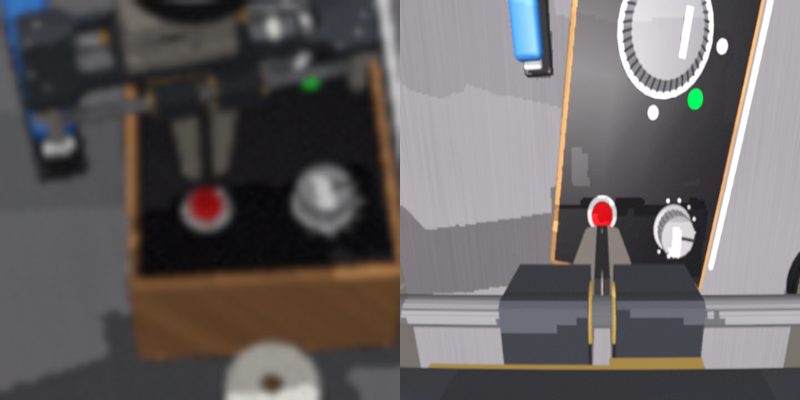

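In the picture the fingertips still stand well clear of the button, 20 mm or more higher than the reported TCP height suggests. I'll keep going down under the force guard.

Run:
```python
from h import *
B=[513.5,-185.5]
robot.servo_line([B[0],B[1],104],feed=60); robot.hold(.2)
f0=np.mean([robot.observe()["contact_force"][2] for _ in range(3)])
z=103; L=[]
while z>75:
    robot.servo_line([B[0],B[1],z],feed=25); s=robot.observe(); f=s["contact_force"][2]-f0
    L.append((z,round(s["tcp_pos"][2],1),round(f,1)))
    if abs(f)>7.5: break
    z-=1
print(L,f0); robot.hold(.2); s=robot.observe(); print(s["t"],s["contact_force"])
im=snap("side"); c=px([513.5,-185.5,113],"side").astype(int)
a=cv2.resize(im[c[1]-45:c[1]+45,c[0]-45:c[0]+45],(400,400),interpolation=cv2.INTER_CUBIC)
w=snap("wrist"); save(np.hstack([a,cv2.resize(w,(400,400))]),"p2.png")
```

```text
[(103, np.float64(103.0), np.float64(-0.9)), (102, np.float64(101.9), np.float64(-1.2)), (101, np.float64(100.9), np.float64(-1.9)), (100, np.float64(99.9), np.float64(0.2)), (99, np.float64(98.9), np.float64(-0.1)), (98, np.float64(97.9), np.float64(0.4)), (97, np.float64(96.9), np.float64(-0.1)), (96, np.float64(95.9), np.float64(-0.0)), (95, np.float64(94.9), np.float64(-0.3)), (94, np.float64(93.9), np.float64(-0.5)), (93, np.float64(92.9), np.float64(-1.0)), (92, np.float64(91.9), np.float64(-0.8)), (91, np.float64(90.9), np.float64(-0.3)), (90, np.float64(89.9), np.float64(-0.1)), (89, np.float64(88.9), np.float64(-0.7)), (88, np.float64(87.9), np.float64(-0.7)), (87, np.float64(86.9), np.float64(-0.5)), (86, np.float64(85.9), np.float64(0.1)), (85, np.float64(84.9), np.float64(-1.4)), (84, np.float64(83.9), np.float64(0.7)), (83, np.float64(82.9), np.float64(-1.2)), (82, np.float64(81.9), np.float64(-0.8)), (81, np.float64(80.9), np.float64(-0.6)), (80, np.float64(79.9), np.float64(-0.2)), (79, np.float64(78.9), np.float64(-1.1)), (78, np.float64(77.9), np.float64(-0.6)), (77, np.float64(76.9), np.float64(-0.4)), (76, np.float64(76.1), np.float64(1.4))] 0.5204592889407477
26.2083 [-0.67523347 -0.27782153  1.38490867]
```

View pics/p2.png

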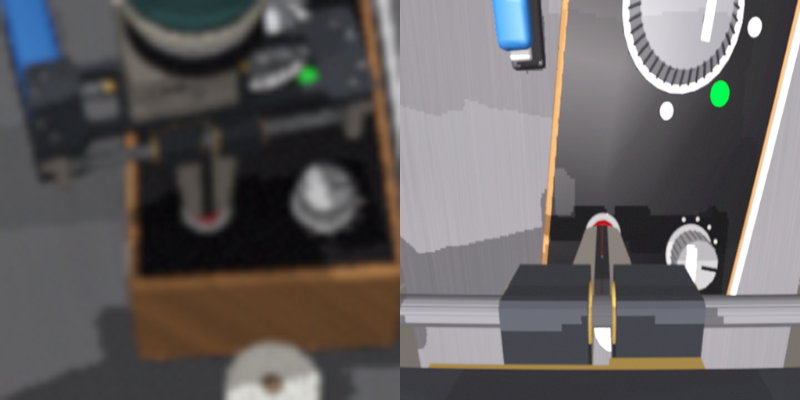

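Run:
```python
from h import *
B=[513.5,-185.5]; f0=0.
z=75; L=[]
while z>66:
    robot.servo_line([B[0],B[1],z],feed=25); s=robot.observe(); f=s["contact_force"][2]-f0
    L.append((z,round(float(s["tcp_pos"][2]),1),round(float(f),1)))
    if f>8: break
    z-=.7
print(L); robot.hold(.2); s=robot.observe(); print(s["t"],s["contact_force"],s["tcp_pos"])
if s["contact_force"][2]>6:
    robot.servo_line([B[0],B[1],95],feed=60); 
print(robot.observe()["t"])
```

```text
[(75, 75.0, 3.1), (74.3, 74.3, 2.0), (73.6, 73.6, 2.9), (72.89999999999999, 73.0, 2.8), (72.19999999999999, 72.3, 4.2), (71.49999999999999, 71.7, 4.5), (70.79999999999998, 71.6, 10.8)]
28.2583 [-2.96023614  0.14983557 10.8263803 ] [ 513.65011496 -185.54768985   71.6198191 ]
28.8083
```

Run:
```python
from h import *
C=[569.5,-60]
robot.servo_line([*C,110],feed=150,rotation=down(100)); grip(0.33)
robot.servo_line([*C,83],feed=60); robot.hold(.2)
f0=np.mean([robot.observe()["contact_force"][2] for _ in range(3)]); z=81; L=[]
while z>70:
    robot.servo_line([*C,z],feed=25); s=robot.observe(); f=s["contact_force"][2]-f0
    L.append((z,round(float(s["tcp_pos"][2]),1),round(float(f),1)))
    if f>4: break
    z-=1 if f<2 else .5
s=robot.observe(); print(L,f0,s["grip_width"],s["t"],s["contact_force"],s["wrist_torque"],s["tcp_pos"])
w=snap("wrist"); save(w,"d1.png")
```

```text
[(81, 80.9, 1.3), (80, 79.9, 1.3), (79, 78.9, -0.3), (78, 77.9, -0.2), (77, 77.7, 6.8)] -0.6358416291800204 0.33190391436521527 32.5417 [-2.1098658  -0.11282568  6.18057529] [-0.09389555  0.34506815  0.01725057] [569.61172729 -60.03680224  77.7275581 ]
```

View pics/d1.png

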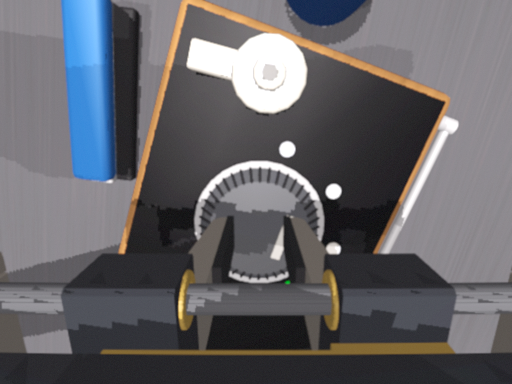

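Both fingertips rest on the dial's flat top, at about (225,225) and (290,225), and the pointer at (280,240) is between them. Now I turn it.

Run:
```python
from h import *
C=[569.5,-60]; z=76.7
robot.servo_line([*C,z],feed=25)
for y in np.arange(95,49,-5):
    robot.movep([*C,z],down(y)); s=robot.observe()
    print(y,np.round(s["contact_force"],1),np.round(s["wrist_torque"][2],3),round(s["t"],1))
    if s["contact_force"][2]>13: z+=.3
    elif s["contact_force"][2]<6: z-=.3
w=snap("wrist"); save(rectify(w,"wrist",C),"d2.png"); i=[pin(n,"wrist") for n in("dial_pointer","green_dot")]; print(i,robot.observe()["t"])
```

```text
95 [-2.7  0.   8.3] 0.05 33.1
90 [-2.2  0.1  7.8] 0.101 33.3
85 [-2.9  0.6  6.4] 0.009 33.6
80 [-2.8 -0.2  7.9] 0.028 33.8
75 [-2.   0.5  7.4] 0.014 34.1
70 [-2.   0.3  7.3] -0.052 34.3
65 [-3.4 -0.1  8.4] -0.092 34.6
60 [-3.2  1.4  8.1] -0.073 34.8
55 [-3.4  0.3  8. ] -0.018 35.1
50 [-2.3  0.7  7.6] -0.012 35.3
[[], [([601.0, -103.0, 104.6], 0.74)]] 35.4917
```

View pics/d2.png

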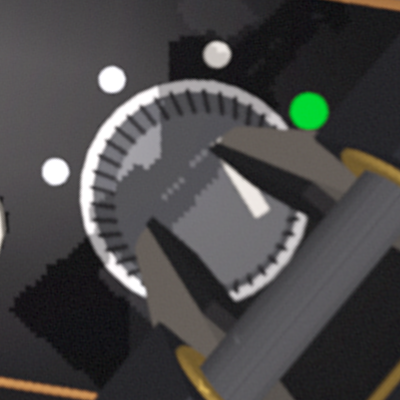

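The bar's tangent now faces the green dot at (310,110), so it clicked over. I'll lift off and verify.

Run:
```python
from h import *
C=[569.5,-60]
robot.servo_line([*C,130],feed=80); robot.servo_line([500,-75,240],feed=200,rotation=down(0))
robot.hold(.3)
w=snap("wrist"); a=rectify(w,"wrist",C,half=75); print([pin(n,"wrist") for n in("dial_pointer","green_dot","dial_top","standby_top","radio","security_tag")],robot.observe()["t"])
save(np.hstack([a,cv2.resize(w,(400,400))]),"e.png")
```

```text
[[([584.1, -82.5, 115.0], 0.66)], [([604.4, -104.7, 104.9], 0.6), ([530.7, -289.0, -4.8], 0.21)], [([565.8, -59.7, 114.0], 0.87), ([561.5, 28.3, 107.8], 0.43)], [([511.1, -184.2, 110.1], 0.85)], [([565.1, -95.6, -1.2], 0.93)], [([559.3, 27.7, 108.1], 0.76)]] 37.9833
```

View pics/e.png

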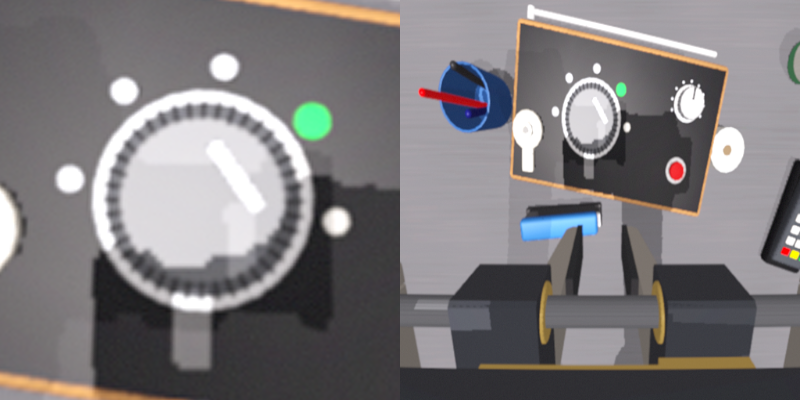

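The bar at (237,177) lies squarely towards the green dot at (312,121), the button is up and nothing else has moved. I'm handing the job in.

```bash
python3 -c "
from h import *
print(robot.job_done())"
```

```text
the job is handed in; nothing more can be done
None
```

I pressed the standby button fully down and let it go, then turned the dial one click clockwise. The pointer now rests at the green dot; I saw nothing else move, and the job was handed in at about 38 s.

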